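# Photograph a finished bit caddy from all four sides and hang it on the cleat rail

### The job

The phone on the mini tripod is taking the record pictures of the newly built drill-bit caddy, the loose plywood holder with a bevelled strip across its back. Pick it up, hold it upright in the middle of the picture about 20 to 25 cm in front of the lens, and turn it to show the lens square-on its front, then its left end (on your left when you look at its front), then its back, then its right end, keeping still for about a second each time. Then hang it by its bevelled strip on the free stretch of the cleat rail, fully home and let go, without disturbing anything else on the bench or the rail and without touching the phone or its tripod.

Things in the scene. Friction and masses are not known exactly. Their poses are not given: they have to be found in the camera images.
- caddy_mid (a point): Drill-bit caddy, 0.45 kg, loose, upright on the bench at any yaw. Ply back plate 110 wide (y), 18 thick (x), 155 tall; pine block 45 deep, 58 tall on the front of its foot with 4 steel bits up to 92 mm high; bevelled strip behind. This point: centre of the plate, 77.5 mm above the foot. -x front, +x back, +y left end (on your left facing the front), -y right end, z up
- caddy_grip (a point): Place to grip the caddy: centre of the plate, 133 mm above its foot (22 mm below the top edge), 18 mm thick along x. Free on both faces from 100 mm above the foot to the top. Same axes as caddy_mid
- caddy_strip (a point): Middle of the lowest line of the bevelled strip behind the caddy's plate: 27 mm behind (+x) the plate's centre, 62 mm above the foot. The strip is 18 mm thick, 110 long, its underside cut at 45 degrees, 18 mm higher at the plate, top at 100 mm. An 18 mm thick spacer runs across the back from 0 to 14 mm above the foot. Same axes as caddy_mid
- lens (a point): Main lens on the rear of a phone held sideways on a mini tripod (fixed, do not touch), 220 mm above the bench. The camera looks level along -x; y is sideways in the picture, z up. The phone is 158 mm wide, up to 250 mm high; the tripod's middle is 12 mm behind (+x) the lens and 47 mm to its -y, its legs spread 65 mm round that
- cleat_board: Upright fixed ply panel, 18 thick (x), 420 long (y), 210 mm tall; the cleat strip runs along the top of its front (-x) face. Bays at about y = -140, 0, +140 mm: two taken, one free. Origin at bench level, mid panel; z up. A caddy fully home has its plate's centre at x = -36 mm, 209.5 mm above the bench, upright, its front facing as the board's front
- cleat_mid (a point): Middle of the front upper edge of the cleat strip: 25 mm in front of the board's origin, 210 mm above the bench. The strip is 16 mm thick and 30 tall, its top cut at 45 degrees, 16 mm lower at the panel: a groove against the panel. Nothing of the board rises above this. Held upright, the caddy can go straight back over it when 16 to 34 mm above its home height (strip above, spacer below). Same axes as cleat_board
- driver_rack_mid (a point): Screwdriver rack hanging loose on the cleat rail, 100 mm wide: leave it. This point is the centre of its back plate; its shelf reaches 54 mm in front of this point. It reaches up to 285 mm above the bench at most.
- pencil_box_mid (a point): Plywood pencil box hanging loose on the cleat rail, 100 mm wide: leave it. This point is the centre of its back plate; its box reaches 55 mm in front of this point. It reaches up to 265 mm above the bench at most.
- bench_stand_mid (a point): A similar but lower plywood bit stand (110 wide, 78 deep, 115 mm tall) with a plain flat back without any strip, loose on the bench: leave it. The point is near its centre, half-way up; its parts lie within 80 mm of it.
- water_bottle: Water bottle, upright, 70 mm diameter, 250 mm tall, loose: keep clear of it. Origin at the middle of its foot.
- glue_bottle: White glue bottle, upright, 60 mm diameter, 200 mm tall, loose: keep clear of it. Origin at the middle of its foot.
- drill: Cordless drill standing on its battery, 207 mm tall, loose: keep clear of it. Origin under the middle of the battery (120 by 74 mm); the barrel lies level along x at 176 mm, from 62 mm behind (-x) to 117 mm before (+x) the origin.
- screw_carton: Open carton of screws, 110 by 75 mm, 92 mm tall with its upright flaps, loose: leave it. Origin at the middle of its underside.
- tape_measure: Tape measure lying on the bench close in front of the cleat board, 68 by 66 by 38 mm, loose: leave it. Origin at the middle of its underside.

How it is judged:
By the outcome, as a careful person would: the job done as asked, in the order asked, and still so for the second after the job is handed in, with the robot touching nothing.
It also fails if it takes over 72 s, if anything falls off the work surface, if the arm or the gripper's body presses on something with over 40 N, if the wrist force passes 120 N, or if a joint passes its speed limit or range.

### The arm

A 6-joint arm with a two-finger parallel gripper is mounted at the origin on the work surface. World frame = base frame: x ahead of the robot, y to its left, z up, the work surface at z = 0. Lengths are in m, angles in rad, forces in N, time in s.
With the tool pointing down it reaches from about 0.35 to 0.775 m from the base axis. Payload 5.5 kg.
Tool frame: the origin (TCP) lies midway between the tips of the shut fingers; the grasp point (between the pads) lies 19 mm behind it; z points along the fingers, y is the line along which they close (so a half turn about z gives the same grasp; the last joint's range is limited). The gripper opens to 85 mm and grips with 20 to 120 N. Pads are 22 mm wide; open, the fingers measure 114 mm over their backs; the gripper's body (76 mm by 85 mm) begins 54 mm behind the grasp point. The pads swing forward as they close: fully open they stand 13 mm farther back than shut.
Start: joints at [1.207, 0.313, 0.046, 1.304, 0, 1.431], TCP at [0.128, 0.561, 0.231] pointing down, gripper open.
Joint ranges: [-2.76, 2.76], [-0.86, 1.69], [-1.03, 1.26], [-2.2, 2.34], [-1.47, 1.5], [-3.14, 3.14]. Speed limits (rad/s): [2.57, 2.57, 3.14, 3.14, 3.14, 3.14].

### API

Orientations are given as a unit quaternion [x, y, z, w].
In Python, from bench import manip, solver, vision gives the robot as it stands. Calls block until the motion is done:
- manip.move_ptp(position, orientation): joint-space move of the TCP to a pose.
- manip.move_linear(position, rotation=None, vel=0.15, force_limit=None): straight line of the TCP; rotation=None keeps the orientation; vel is the mean speed in m/s. With force_limit (N) it stops when the force on the tool has changed by that much, and returns True; else False.
- manip.movej(angles): joint-space move.
- manip.gripper_to(opening): opening from 0.0 (shut) to 1.0 (fully open); the grip force is fixed at half the most; returns when the fingers have stopped.
- manip.pause(seconds).
- solver.inverse_kinematics(position, orientation): joint angles nearest the present ones, or None.
- vision.camera(name): name is "side" or "top"; returns a dict with "img" (480x640x3 uint8, blue, green, red), "K" (3x3 intrinsics, pixels), "R" (3x3) and "t" (3): a world point X has camera coordinates R X + t. Camera axes: x right, y down, z forward; pixel columns grow to the right and rows downward; lengths in m; the calibration is good to about 2 mm. A picture is of the moment at which its call begins. There is no depth.
A pose or a line that the arm cannot do raises manip.Unreachable and nothing moves.
- manip.sign_off(): hands the job in; it is judged then, once.
Readings, each from a call of its own:
- manip.current_time(): time.
- manip.current_joints(): joint angles.
- manip.current_dq(): joint speeds.
- manip.current_effort(): joint torques, N m.
- manip.current_position(): TCP position.
- manip.current_tool_rot(): TCP orientation.
- manip.current_ft_force(): force on the tool from outside, world axes, zero at the start.
- manip.current_torque(): the same for the moment, N m.
- manip.current_opening(): opening from 0.0 (shut) to 1.0 (fully open).
- manip.current_finger_force(): force on a finger pad.
Only numpy, scipy, OpenCV 4.12 (cv2) and the standard library are available. Lean on these libraries where they do the work, as an engineer would, in place of code of your own. Each camera call takes 0.05 s, during which the arm holds its last target. There are 200 camera calls.

## Working session

There is one attempt and no reset: what is moved stays moved. The work goes in short steps, each a Python script; the robot and the scene stay as the last script left them, time stands still between calls to the robot, and variables do not carry over. Pictures are saved under pics/ and viewed, at most 10 in all, crops included, and the job is handed in when it is done.

```bash
ls; mkdir -p pics; python3 - <<'E'
from bench import manip, vision
import cv2,numpy as np
for n in("side","top"):
    c=vision.camera(n); cv2.imwrite(f"pics/{n}0.png",c["img"]); np.savez(f"{n}0.npz",**c)
    R,t=c["R"],c["t"]; print(n,c["K"].tolist(),(-R.T@t).round(3),R.round(3).tolist())
print(manip.current_time(),manip.current_tool_rot())
E
```

```text
pics
side [[446.83621153633345, 0.0, 319.35948455422164], [0.0, 446.83621153633345, 246.61771745033087], [0.0, 0.0, 1.0]] [ 0.331 -0.733  0.919] [[0.957, -0.29, -0.009], [-0.209, -0.668, -0.714], [0.201, 0.685, -0.7]]
top [[461.8669004880043, 0.0, 323.29736013183197], [0.0, 461.8669004880043, 241.21341227657464], [0.0, 0.0, 1.0]] [0.483 0.034 1.11 ] [[0.007, -1.0, 0.025], [-0.998, -0.008, -0.066], [0.067, -0.024, -0.997]]
0.1 [ 1.11660207e-01  9.93746088e-01 -8.14096188e-04 -2.19199992e-04]
```

View pics/side0.png

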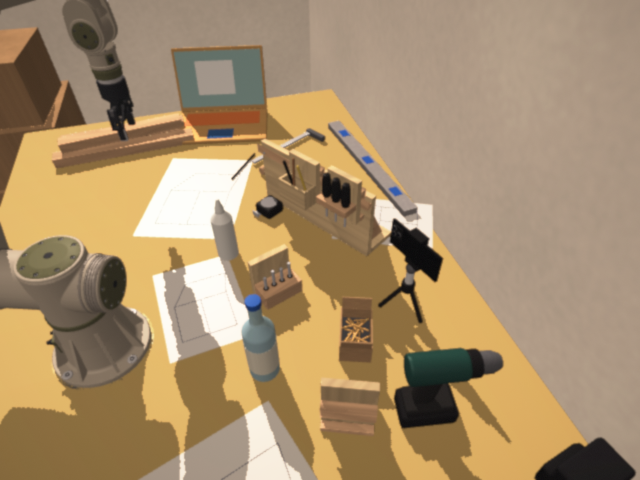

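View pics/top0.png

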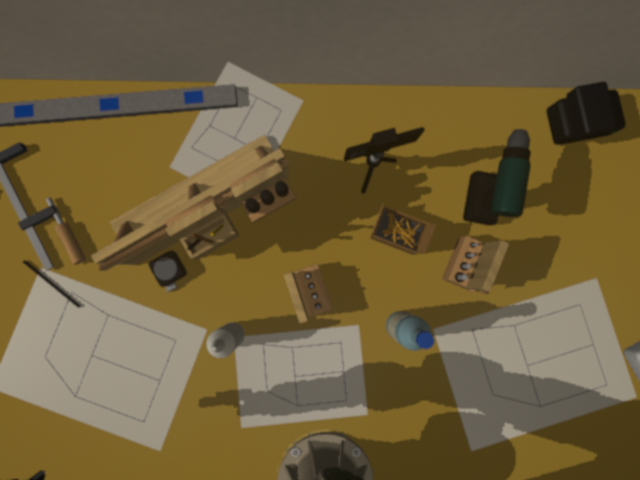

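The side view shows the caddy from behind, with its strip, at about (350,405). The look-alike stand is at (275,280), the phone at (415,250) and the board from (265,150) to (380,245). In the top view the caddy is at (475,263), the phone runs (345,155)–(423,130), and the board's free bay is the left one, around (135,240). I'll zoom in to get corners.

```bash
python3 - <<'E'
import cv2,numpy as np
t=np.load("top0.npz")["img"];s=np.load("side0.npz")["img"]
def cr(i,x,y,w,h,f):
    o=cv2.resize(i[y:y+h,x:x+w],None,fx=f,fy=f,interpolation=cv2.INTER_CUBIC)
    o=cv2.convertScaleAbs(o,alpha=1.3,beta=10)
    for k in range(0,w,10): cv2.line(o,(k*f,0),(k*f,12 if (x+k)%50 else 30),(0,0,255),1)
    for k in range(0,h,10): cv2.line(o,(0,k*f),(12 if (y+k)%50 else 30,k*f),(0,0,255),1)
    cv2.putText(o,f"{x},{y}",(40,25),0,.5,(255,0,255),1); return o
a=np.vstack([np.hstack([cr(t,430,220,100,75,4),cr(t,335,115,100,75,4)]),np.hstack([cr(s,300,365,100,75,4),cr(s,370,210,100,75,4)])])
cv2.imwrite("pics/z1.png",a)
b=np.hstack([cr(t,90,130,200,150,2),cr(s,250,130,200,150,2)])
cv2.imwrite("pics/z2.png",np.vstack([np.hstack([cr(t,85,190,100,75,4),cr(t,190,130,100,75,4)]),np.hstack([cr(s,250,130,100,75,4),cr(s,300,180,100,75,4)])]))
E
```

```text
(no output)
```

View pics/z1.png

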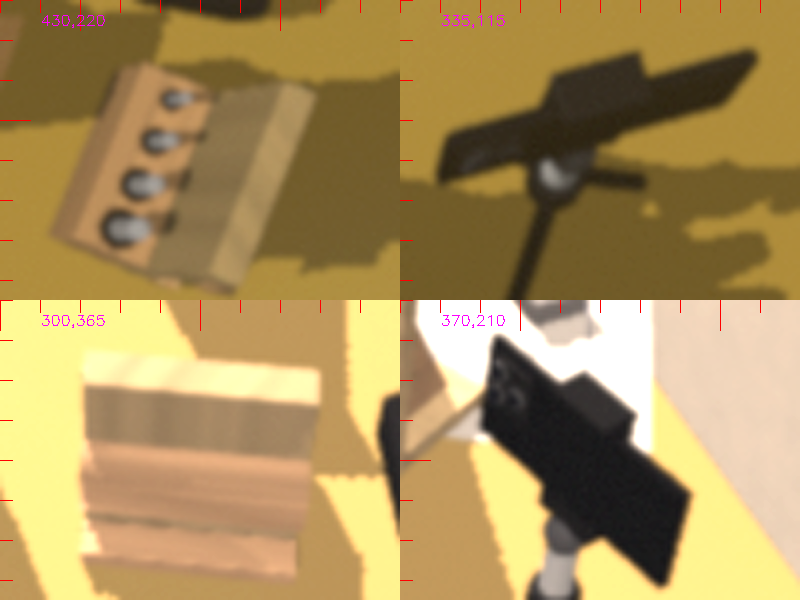

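View pics/z2.png

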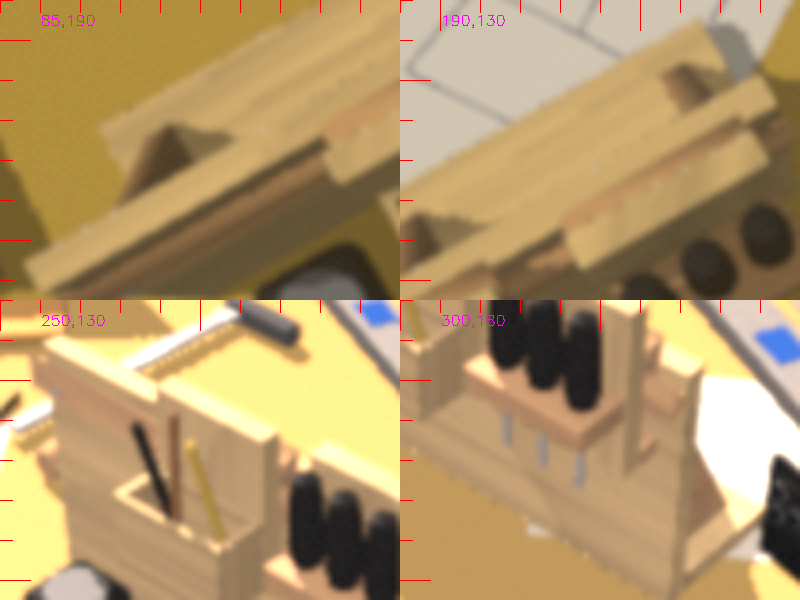

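Reading the zooms:
- **Caddy:** its plate's top corners are clear in both views.
- **Phone:** its rear, with the lens cluster, faces the robot. Its four corners show in both views.
- **Board:** the panel's top runs from top (94,259) to (282,152). The pencil box and rack hold the middle and right bays, so the left bay is free.

Next I'll triangulate these points.

```bash
cat > geo.py <<'E'
import numpy as np, cv2
C={n:{k:v for k,v in np.load(n+"0.npz").items()} for n in("top","side")}
def P(n): c=C[n]; return c["K"]@np.c_[c["R"],c["t"]]
def tri(pt,ps):
    X=cv2.triangulatePoints(P("top"),P("side"),np.array(pt,float),np.array(ps,float)).ravel(); X=X[:3]/X[3]
    err=[np.linalg.norm((q:=P(n)@np.r_[X,1])[:2]/q[2]-p) for n,p in(("top",pt),("side",ps))]
    return X,max(err)
def plane(n,p,z):
    c=C[n]; o=-c["R"].T@c["t"]; d=c["R"].T@np.linalg.solve(c["K"],np.r_[p,1.]); return o+d*(z-o[2])/d[2]
E
python3 - <<'E'
from geo import *
np.set_printoptions(precision=4,suppress=True)
pr={"cad_lo_back":((489.5,293.5),(320.75,385.5)),"cad_lo_front":((482,291),(321,378)),"cad_hi_front":((501.25,240.5),(380,383)),"cad_hi_back":((509,244),(379.75,390.5)),
"ph_tl":((347,148.5),(394.25,219.25)),"ph_bl":((345,160.5),(390.5,242.5)),"ph_tr":((423.75,128),(442.5,258.25)),"ph_br":((415.5,140.75),(436.25,281.5)),"lens":((353.75,154.5),(397,230.5)),
"pan_l":((94.25,259.25),(258.5,143)),"pan_r":((281.75,152.4),(372,193.5))}
for k,v in pr.items(): print(k,*tri(*v))
for k in("pan_l","pan_r"): print(k,plane("top",pr[k][0],.21),plane("side",pr[k][1],.21))
for n,p,z in(("carton",(403,230),.09),("bottle",(425,338),.25),("glue",(222,335),.2),("tape",(168,268),.038),("drill nose",(519,135),.176)): print(n,plane("top",p,z))
E
```

```text
cad_lo_back [ 0.4439 -0.336   0.1532] 1.5818771750337661
cad_lo_front [ 0.449  -0.3208  0.152 ] 1.5837099480355634
cad_hi_front [ 0.5532 -0.3632  0.1513] 0.6613491639445688
cad_hi_back [ 0.546  -0.3783  0.1541] 0.7868282370932911
ph_tl [ 0.7198 -0.031   0.2381] 0.36121995645437
ph_bl [ 0.7158 -0.0328  0.1656] 0.4673205177434645
ph_tr [ 0.7627 -0.1793  0.2406] 0.42399538386648267
ph_br [ 0.7602 -0.1802  0.1675] 1.0898959211868662
lens [ 0.7178 -0.047   0.2161] 1.6454863658104688
pan_l [0.4996 0.461  0.195 ] 2.995782259936989
pan_r [0.7154 0.095  0.2211] 0.11519702164905424
pan_l [0.505  0.4533 0.21  ] [0.4901 0.4376 0.21  ]
pan_r [0.7185 0.0957 0.21  ] [0.7213 0.1082 0.21  ]
carton [ 0.578  -0.1678  0.09  ]
bottle [ 0.3629 -0.176   0.25  ]
glue [0.3604 0.2075 0.2   ]
tape [0.4903 0.365  0.038 ]
drill nose [ 0.7707 -0.3942  0.176 ]
```

```bash
cat > h.py <<'E'
import numpy as np
from scipy.spatial.transform import Rotation as Ro
from bench import manip, solver, vision
CAD=np.array([.498,-.3496]); CY=np.radians(-112)
LY=np.radians(16.4); LENS=np.array([.7264,-.061]); PRES=LENS-.22*np.array([np.cos(LY),np.sin(LY)])
BC=np.array([.6118,.2745]); BY=np.radians(30.8)
def quat(psi):   # tool down, tool y against caddy x (psi: caddy yaw)
    c,s=np.cos(psi+np.pi),np.sin(psi+np.pi)
    return Ro.from_matrix(np.array([[-s,c,0],[c,s,0],[0,0,-1]]).T.reshape(3,3) if 0 else np.column_stack([[-s,c,0],[c,s,0],[0,0,-1]])).as_quat()
def tcp(xy,mid_z): return [*xy,mid_z+.0555-.019]   # TCP holding the caddy with its mid at mid_z
def snap(name):
    import cv2
    for n in("side","top"):
        c=vision.camera(n); np.savez(f"{n}_{name}.npz",**c)
E
sed -i 's/np.array(\[\[-s,c,0\],\[c,s,0\],\[0,0,-1\]\]).T.reshape(3,3) if 0 else //' h.py
python3 - <<'E'
from h import *
np.set_printoptions(precision=3,suppress=True)
B=BC+np.array([[np.cos(BY),-np.sin(BY)],[np.sin(BY),np.cos(BY)]])@[-.036,.14]
for n,p,y in(("pick",tcp(CAD,.0775),CY),("up",tcp(CAD,.385),CY),("presup",tcp(PRES,.385),LY+np.pi),("pres",tcp(PRES,.22),LY+np.pi),("prR",tcp(PRES,.22),LY+np.pi/2),("hang",tcp(B,.2095),BY),("hangup",tcp(B,.385),BY)):
    print(n,np.array(p),solver.inverse_kinematics(p,quat(y)))
p=manip.current_position(); q=manip.current_tool_rot()
manip.move_linear([p[0],p[1],.42],vel=.25)
manip.move_ptp(tcp(CAD,.385),quat(CY))
print(manip.current_time(),manip.current_joints(),manip.current_position()); 
manip.gripper_to(.8)
manip.move_linear(tcp(CAD,.13),vel=.25)
print(manip.current_time()); snap("pre")
import cv2
def cr(n,x,y,w=100,h=100): return cv2.resize(np.load(n+"_pre.npz")["img"][y:y+h,x:x+w],None,fx=4,fy=4)
cv2.imwrite("pics/pre.png",np.hstack([cr("top",430,210),cr("side",300,330)]))
E
```

```text
pick [ 0.498 -0.35   0.114] [-0.744  0.433 -0.071  1.067  0.    -0.36 ]
up [ 0.498 -0.35   0.421] [-0.744  0.443  0.708  1.835  0.    -0.36 ]
presup [ 0.515 -0.123  0.421] [-0.386  0.255  0.433  1.749  0.     0.898]
pres [ 0.515 -0.123  0.257] [-0.386  0.219 -0.018  1.334  0.     0.898]
prR [ 0.515 -0.123  0.257] [-0.386  0.219 -0.018  1.334  0.     2.469]
hang [0.509 0.376 0.246] [ 0.51   0.428  0.249  1.392  0.    -1.599]
hangup [0.509 0.376 0.421] [ 0.51   0.514  0.823  1.88   0.    -1.599]
4.4333 [-0.743  0.443  0.708  1.835  0.    -0.36 ] [ 0.498 -0.349  0.422]
5.9167
```

View pics/pre.png

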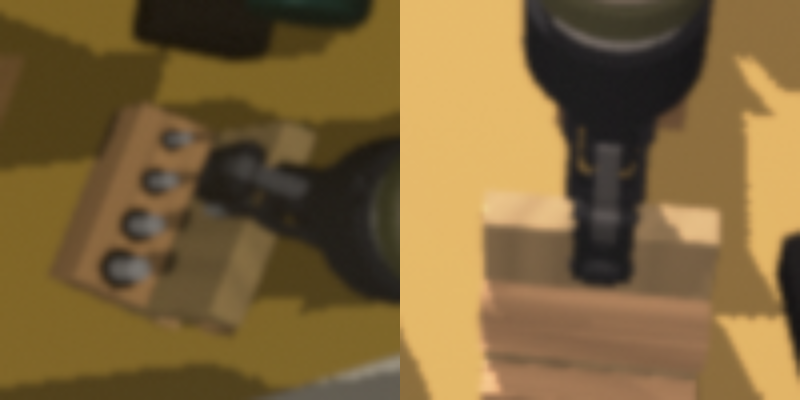

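The open fingers straddle the plate at mid-length, with side-view crop x≈601 against plate edges at 483 and 720. I'll descend, grip and lift.

```bash
python3 - <<'E'
from h import *
np.set_printoptions(precision=3,suppress=True)
print(manip.move_linear(tcp(CAD,.0775),vel=.1,force_limit=15))
manip.gripper_to(0.0)
print(manip.current_opening(),manip.current_finger_force(),manip.current_ft_force())
manip.move_linear(tcp(CAD,.385),vel=.25)
print(manip.current_time(),manip.current_ft_force(),manip.current_torque(),manip.current_opening())
manip.move_ptp(tcp(PRES,.385),quat(LY+np.pi))
manip.move_linear(tcp(PRES,.22),vel=.2)
print(manip.current_time(),manip.current_joints(),manip.current_position()); snap("pres")
import cv2
def cr(n,x,y,w=133,h=133): return cv2.resize(np.load(n+"_pres.npz")["img"][y:y+h,x:x+w],None,fx=3,fy=3)
cv2.imwrite("pics/pres.png",np.hstack([cr("top",320,120),cr("side",290,190)]))
E
```

```text
False
0.20279859145440085 59.95813965797424 [1.045 1.411 3.171]
8.5833 [ 0.218  0.758 -6.014] [-0.047  0.029  0.041] 0.20089600703340155
10.7083 [-0.387  0.219 -0.016  1.335 -0.     0.898] [ 0.516 -0.124  0.258]
```

View pics/pres.png

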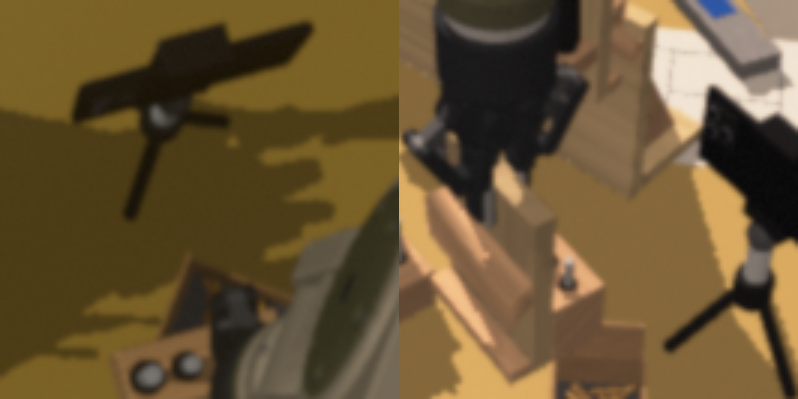

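The caddy is held upright, front toward the lens, its block edge parallel to the phone. I'll hold, then turn with the last joint only.

```bash
python3 - <<'E'
from h import *
np.set_printoptions(precision=3,suppress=True)
manip.pause(1.4)
j=solver.inverse_kinematics(tcp(PRES,.22),quat(LY+np.pi)); f=j[5]
for d in(-np.pi/2,-np.pi):
    j[5]=f+d; manip.movej(list(j)); manip.pause(1.4); print(manip.current_time(),manip.current_position(),manip.current_joints())
snap("back")
j[5]=f+np.pi/2; manip.movej(list(j)); manip.pause(1.4)
print(manip.current_time(),manip.current_position(),manip.current_joints()); 
manip.move_linear(tcp(PRES,.385),vel=.25)
U=np.array([np.cos(BY),np.sin(BY)]);V=np.array([-U[1],U[0]])
A=BC-.15*U+.14*V
manip.move_ptp(tcp(A,.385),quat(BY))
manip.move_linear(tcp(A,.2095+.05),vel=.2)
print(manip.current_time(),manip.current_position(),manip.current_joints()); snap("hang")
import cv2
def cr(n,x,y,w=200,h=200,k=2,s="hang"): return cv2.resize(np.load(n+f"_{s}.npz")["img"][y:y+h,x:x+w],None,fx=k,fy=k,interpolation=cv2.INTER_CUBIC)
cv2.imwrite("pics/hang.png",np.vstack([np.hstack([cr("top",85,160,100,75,4),cr("side",230,120,100,75,4)]),np.hstack([cr("side",330,220,100,75,4,"back"),cr("top",85,130,200,150,2)])]))
E
```

```text
15.0083 [ 0.515 -0.123  0.256] [-0.386  0.219 -0.018  1.334 -0.    -0.672]
17.8083 [ 0.515 -0.123  0.257] [-0.386  0.219 -0.018  1.334  0.    -2.243]
23.2083 [ 0.515 -0.123  0.257] [-0.386  0.219 -0.018  1.334 -0.     2.469]
28.1833 [0.412 0.318 0.297] [ 0.503  0.195  0.05   1.424  0.    -1.605]
```

View pics/hang.png

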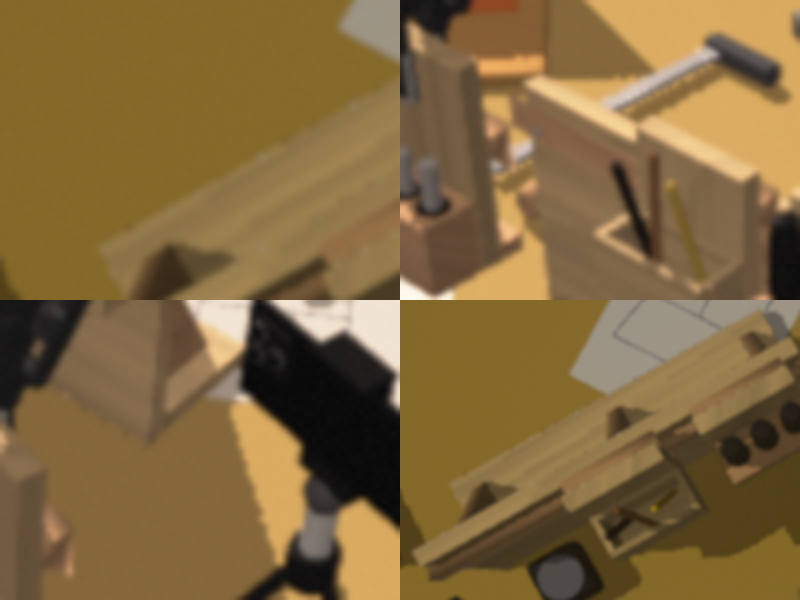

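Panel end in the side view is near (262,141), which agrees with the board pose. The caddy hangs upright in front of the free bay, clear of the pencil box. I'll go back over the cleat with force guarding, then down.

```bash
python3 - <<'E'
from h import *
from geo import plane
np.set_printoptions(precision=4,suppress=True)
U=np.array([np.cos(BY),np.sin(BY)]);V=np.array([-U[1],U[0]])
for n,p,z in(("panel L side",("side",(262.25,141)),.21),("box left edge",("top",(166,225)),.265)):
    d=plane(*p,z)[:2]-BC; print(n,d@U,d@V)
def rep(l):
    d=manip.current_position()[:2]-BC; print(l,"xb,yb",d@U,d@V,"z",manip.current_position()[2],manip.current_ft_force(),manip.current_time())
at=lambda x,z: tcp(BC+x*U+.14*V,z)
H=.2095
manip.move_linear(at(-.15,H+.025),vel=.1)
print(manip.move_linear(at(-.06,H+.025),vel=.1,force_limit=10)); rep("mid")
print(manip.move_linear(at(-.028,H+.025),vel=.03,force_limit=6)); rep("back")
snap("b")
import cv2
def cr(n,x,y,w,h,k): return cv2.resize(np.load(n+"_b.npz")["img"][y:y+h,x:x+w],None,fx=k,fy=k,interpolation=cv2.INTER_CUBIC)
cv2.imwrite("pics/b.png",np.hstack([cr("top",85,190,100,100,4),cr("side",220,100,100,100,4)]))
E
```

```text
panel L side -0.005969014895485983 0.20230078240962512
box left edge -0.024922232445871113 0.04554567173281051
False
mid xb,yb -0.060415478674235155 0.14002290191388608 z 0.2710081757417588 [ 0.0154 -0.1222 -5.4492] 29.7333
True
back xb,yb -0.033150190229381225 0.13989039232409273 z 0.2688907933842639 [-1.5274  0.1367 -5.5868] 30.625
```

View pics/b.png

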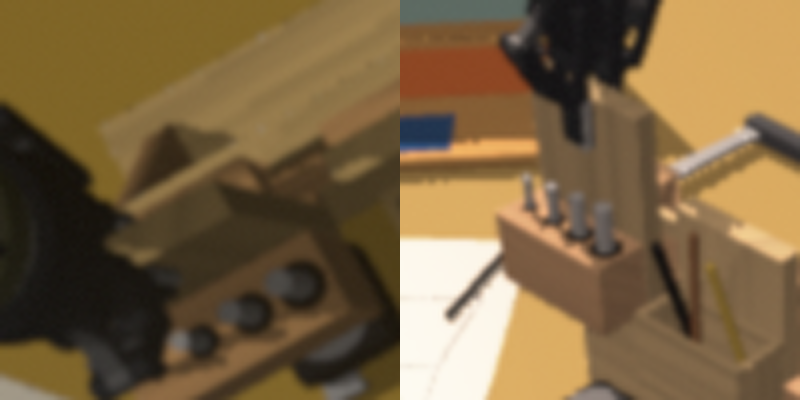

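Contact came at xb −33 mm, close to the expected −36 mm, so the strip is at the panel. I'll back off 1 mm and lower.

```bash
python3 - <<'E'
from h import *
np.set_printoptions(precision=4,suppress=True)
U=np.array([np.cos(BY),np.sin(BY)]);V=np.array([-U[1],U[0]])
def rep(l):
    d=manip.current_position()[:2]-BC; print(l,"xb,yb",d@U,d@V,"z",manip.current_position()[2],manip.current_ft_force(),manip.current_torque(),manip.current_time())
at=lambda x,z: tcp(BC+x*U+.14*V,z)
H=.2095
manip.move_linear(at(-.0345,H+.025),vel=.03); rep("off")
print(manip.move_linear(at(-.0345,H-.003),vel=.03,force_limit=10)); rep("down")
E
```

```text
off xb,yb -0.0344679573290638 0.13999649099220776 z 0.27093894574182825 [ 0.4031 -0.2029 -5.6898] [-0.0001 -0.027  -0.0091] 30.975
True
down xb,yb -0.03340162187838508 0.1398639108219052 z 0.2466484991516299 [-0.6715 -1.7198  4.6112] [ 0.1009 -0.3153  0.2398] 31.7583
```

```bash
python3 - <<'E'
from h import *
np.set_printoptions(precision=4,suppress=True)
manip.gripper_to(.6); p=manip.current_position(); print(manip.current_ft_force(),manip.current_time())
manip.move_linear([p[0],p[1],.42],vel=.12)
p=p-.2*np.array([np.cos(BY),np.sin(BY),0]); 
manip.move_linear([p[0],p[1],.42],vel=.25)
print(manip.current_time()); snap("c")
import cv2
def cr(n,x,y,w,h,k): return cv2.resize(np.load(n+"_c.npz")["img"][y:y+h,x:x+w],None,fx=k,fy=k,interpolation=cv2.INTER_CUBIC)
cv2.imwrite("pics/c.png",np.vstack([np.hstack([cr("top",85,190,100,75,4),cr("side",230,110,100,75,4)]),np.hstack([cr("top",80,110,200,150,2),cr("side",230,110,200,150,2)])]))
E
```

```text
[-0.7839 -0.0724  0.4157] 32.1833
34.7417
```

View pics/c.png

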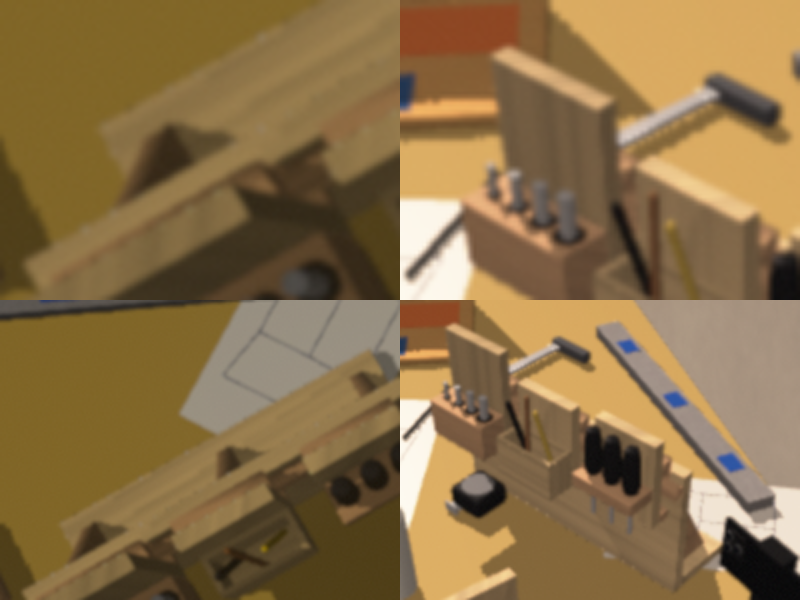

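The caddy hangs upright in the left bay, parallel to the panel (edge slope about −0.53 against −0.51), and the box, rack and tape are where they were. One numeric check of its height, then I'll hand in.

```bash
python3 - <<'E'
from geo import *
from h import *
U=np.array([np.cos(BY),np.sin(BY)]);V=np.array([-U[1],U[0]])
for a,b in(((148,243),(281.25,137.5)),((145,237.2),(283.5,135.5))):
    X,e=tri(a,b); d=X[:2]-BC; print(d@U,d@V,X[2],e)
# anything else moved? image difference, initial vs now
for n in("top","side"):
    a=cv2.GaussianBlur(np.load(n+"0.npz")["img"],(5,5),0);b=cv2.GaussianBlur(np.load(n+"_c.npz")["img"],(5,5),0)
    m=(cv2.absdiff(a,b).max(2)>35).astype(np.uint8); k,_,s,_=cv2.connectedComponentsWithStats(m)
    print(n,[tuple(map(int,r)) for r in s[1:] if r[4]>60])
E
```

```text
-0.039654526384948714 0.08280777023358342 0.2836334122647432 1.4406504353754117
-0.029269215946149993 0.08270601148443668 0.2852758533015043 0.7575371697232207
top [(475, 236, 23, 9, 119), (497, 237, 62, 43, 1824), (100, 238, 44, 31, 311), (218, 245, 91, 37, 1480), (429, 259, 211, 61, 5258), (460, 262, 11, 8, 65), (97, 264, 55, 17, 429), (455, 272, 14, 10, 87), (134, 281, 22, 13, 79), (0, 334, 162, 146, 14641), (632, 351, 8, 25, 138), (200, 352, 440, 87, 18101), (502, 427, 93, 53, 2137)]
side [(0, 0, 31, 10, 175), (70, 0, 66, 140, 3907), (159, 0, 61, 115, 4314), (254, 122, 28, 15, 122), (245, 132, 45, 55, 889), (0, 141, 67, 169, 6911), (261, 159, 30, 27, 264), (270, 231, 45, 55, 728), (163, 248, 86, 232, 9934), (80, 253, 47, 51, 1299), (58, 286, 48, 42, 1226), (251, 294, 10, 11, 70), (36, 353, 41, 63, 1179), (321, 379, 85, 101, 4644), (301, 385, 42, 95, 1680), (0, 408, 40, 72, 2688), (147, 420, 33, 60, 1198), (289, 466, 13, 14, 100)]
```

```bash
python3 -c "
from bench import manip
print(manip.sign_off())"
```

```text
the job is handed in; nothing more can be done
None
```

The caddy's front, left end, back and right end were shown to the lens in that order, it now hangs home in the free left bay with the gripper clear, and the job was handed in at about 35 s.

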